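# Lock the filler cap on the press's hydraulic tank

## Task

The oil tank of the slat press has been topped up and its black filler cap stands on the bench. Put the cap back on the tank's filler neck: feel for the two slots with the cap's ears, push it straight in against its spring and turn it a quarter turn clockwise until it catches, then let go so that it sits locked. Press and turn no harder than the spring needs, never forcing the cap on the neck or against its stop, and leave the other things on the bench where they are.

Things in the scene. Friction and masses are not known exactly. Their poses are not given: they have to be found in the camera images.
- cap_center (a point): Black filler cap, loose, upright, 82 mm wide, 62 mm tall, 0.14-0.28 kg. Point on its axis half-way up, 31 mm above its underside. Upper part: eight-sided grip, 48 mm across flats, from 32 mm (flat top of the round hood) to 62 mm above the underside; flats face every 45 deg from the cap's x axis. A yellow rib on top runs along x, over the ears.
- cap: The same cap; origin on the axis at its underside, x along ears and rib, z up. At the bottom two steel ears: one bar 46 mm long (x), 11 wide, 6 thick, on a 25 mm stem. Above them, hidden by the hood (its lip is 10 mm above the underside), a spring-loaded rubber plate 56 mm wide, face 6.5 mm above the underside, which gives up to 11 mm at 4 N plus 1 N per mm.
- tank: Hydraulic power unit, fixed: green oil tank 240 mm (x) by 380 mm (y), lid 135 mm above the bench. On the lid: a grey motor on the +y half (240 mm above the bench), a valve block with gauge near the back (233 mm), and a steel filler neck at (-30, -115) mm. Origin on the bench under the tank's middle; x to its back, y to the motor.
- mouth (a point): Centre of the filler neck's mouth at the top face of its rim, 161 mm above the bench; axes as the tank's. Neck 72 mm wide, rim 8 mm thick, round opening 31 mm with two opposite slots, 14 mm wide, out to 25 mm from the axis. The neck can be clamped at any turn: the slots lie within 30 deg of the tank's x axis, either way; see the dark gaps, or feel them with the ears.
- tape: A roll of yellow tape, 90 mm wide, 24 mm high, lying on the bench; a bystander. Origin: centre of its underside.
- oil: An orange oil bottle with a black screw cap, 76 mm wide, 200 mm tall, standing; a bystander. Origin: centre of its underside.
- wrench: A steel wrench, 180 mm long, lying flat; a bystander. Origin: its middle, underside.
- bundle: A bound bundle of wooden slats, 300 by 84 mm, 37 mm high, lying on the bench; a bystander. Origin: centre of its underside.
- neck_axis (a point): On the neck's axis, 26 mm below the mouth, at the lid. To lock: ears drop in the slots (4 deg play each way); 6.5 mm down the plate meets the rim; 7.5 to 11 mm further (11.5 to 15 N) the ears clear the rim and turn, clockwise only, 0.2 Nm, to a stop at 98 deg; let go at 86 to 98 deg, the spring lifts them into 3 mm pockets: cap_center 20 mm above the mouth (else 17). 50 N bends it.

How it is judged:
On the way, in this order (a step that is already met when the one before it is completed fails the run):
1. the cap's ears have dropped into the slots of the neck (z of cap_center in the frame of mouth below 0.027 m and horizontal distance between cap_center and mouth below 0.005 m), for 0.05 s.
2. the cap is pushed in against its spring until the ears are below the rim (z of cap_center in the frame of mouth below 0.0178 m and horizontal distance between cap_center and mouth below 0.005 m), for 0.1 s.
At the end, for the whole second after the job is handed in: The cap sits locked on the neck, released and at rest: turned a quarter turn from the slots, its ears sprung up into the pockets (its centre 18.5 to 22.2 mm above the rim's top face, nominally 20), within 5 mm of the neck's axis and upright within 5 degrees (z of cap_center in the frame of mouth between 0.0185 and 0.0222 m and horizontal distance between cap_center and mouth below 0.005 m and angle between cap_center's own z axis and vertical below 0.09 rad and angle between the x axis of cap and the y axis of mouth, either way round below 0.75 rad and linear speed of cap below 0.01 m/s); the robot touches nothing.
It fails at once if the cap is forced on the neck or tank (pressed, pulled or turned against its stop) with more than 50 N of contact force in all (contact force between cap and tank above 50 N).
It fails at once if the tape roll, oil bottle, wrench or slat bundle is moved more than 30 mm (distance of any of tape, oil, wrench, bundle from where it was at the start of the episode above 0.03 m).
It also fails if it takes over 72 s, if anything falls off the work surface, if the arm or the gripper's body presses on something with over 40 N, if the wrist force passes 120 N, or if a joint passes its speed limit or range.

## Robot

A 6-joint arm with a two-finger parallel gripper is mounted at the origin on the work surface. World frame = base frame: x ahead of the robot, y to its left, z up, the work surface at z = 0. Lengths are in m, angles in rad, forces in N, time in s.
With the tool pointing down it reaches from about 0.425 to 0.95 m from the base axis. Payload 3.5 kg.
Tool frame: the origin (TCP) lies midway between the tips of the shut fingers; the grasp point (between the pads) lies 19 mm behind it (env.grip_point_offset is the distance from the TCP to the grasp point, in m); z points along the fingers, y is the line along which they close (so a half turn about z gives the same grasp; the last joint's range is limited). The gripper opens to 85 mm and grips with 20 to 120 N. Pads are 22 mm wide; open, the fingers measure 114 mm over their backs; the gripper's body (76 mm by 85 mm) begins 54 mm behind the grasp point. The pads swing forward as they close: fully open they stand 13 mm farther back than shut.
Start: joints at [0.97, 0.286, 1.577, -0, 1.279, -0.15], TCP at [0.294, 0.608, 0.231] pointing down, gripper open.
Joint ranges: [-2.77, 2.77], [-0.9, 2.22], [0.21, 2.48], [-1.53, 4.67], [0.24, 2.81], [-2.84, 2.84]. Speed limits (rad/s): [2.79, 2.79, 3.14, 3.14, 3.14, 3.14].

## Interface

Orientations are given as a unit quaternion [x, y, z, w].
In Python, from cell import env, eyes gives the robot as it stands.
- The arm moves only by the tool drive_tool, never from a script. Its argument "deltas" is a list of rows, each a list of 4 numbers: the shift along the tool's x, y, z in m, then the turn about the tool's z in degrees. A call has 1 to 12 rows; each row shifts and turns the commanded pose from where the row before left it, along the tool's axes as they then stand; what a row does not reach is not made up. A row lasts 1/8 s, in which the tool goes at most 62.5 mm and 10.7 degrees, less where a joint would pass 70% of its speed; a pose out of reach is approached as far as the arm can. A call is refused whole if a number of a shift passes 0.0625 or a number of a turn 10.7, either way. A call with a gripper value outside its range is refused whole. "hand" is the gripper's target within -1 to 1 (fully open at 1, half-way at 0, shut at -1), set as the call begins (left out, the last holds). The fingers move at their own pace and stop on an object; the grip force is fixed at half the most. Time passes only in rows, so rows that do not move let the fingers close. It gives the time, the measured TCP pose, the force, the opening and the grip force at its end, in the units of the state.
- env.sense(): the state, without advancing time (a new reading comes with each control period).
- eyes.capture(name): name is "side" or "top" or "wrist"; returns a dict with "frame" (480x640x3 uint8, blue, green, red), "fx", "fy", "cx", "cy" (pixels), "k1" (the pictures are not rectified: a ray, as slopes to the right and down, at radius r is drawn at 1 + k1 r^2 times it, then the intrinsics apply), "origin" and "rotation" of the camera in the world. Camera axes: x right, y down, z forward; pixel columns grow to the right and rows downward; lengths in m; the calibration is good to about 2 mm. A picture is of the moment at which its call begins. There is no depth.
- env.hand_in(): hands the job in; it is judged then, once.
The state is a dict: "time_s": time; "q": joint angles; "qd": joint speeds; "effort": joint torques, N m; "ee_pos": TCP position; "tcp_rot": TCP orientation; "ft_force": force on the tool from outside, world axes, zero at the start; "wrist_torque": the same for the moment, N m; "gripper_width": finger opening in m; "finger_force": force on a finger pad.
Only numpy, scipy, OpenCV 4.12 (cv2) and the standard library are available. Lean on these libraries where they do the work, as an engineer would, in place of code of your own. Each camera call takes 0.05 s, during which the arm holds its last target. There are 200 camera calls.

## Working session

There is one attempt and no reset: what is moved stays moved. The work goes in short steps, Python scripts to look and compute and a tool call to move; the robot and the scene stay as the last step left them, time stands still between calls to the robot, and variables do not carry over. Pictures are saved under pics/ and viewed, at most 10 in all, crops included, and the job is handed in when it is done.

Besides the shell and the picture viewer there is one more tool, called in YAML: its name, and indented under it one key for each argument. drive_tool: Moves the arm, as the interface text tells. Its arguments: {"type":"object","properties":{"deltas":{"type":"array","items":{"type":"array","items":{"type":"number"}}},"hand":{"type":"number"}},"required":["deltas"]}

```bash
mkdir -p pics; cat > h.py <<'E'
import numpy as np, cv2
from cell import env, eyes
def ray(c,u,v):
    K=np.array([[c["fx"],0,c["cx"]],[0,c["fy"],c["cy"]],[0,0,1]],float)
    x,y=(u-c["cx"])/c["fx"],(v-c["cy"])/c["fy"]
    rd=np.hypot(x,y); r=rd
    for _ in range(30): r=rd/(1+c["k1"]*r*r)
    s=r/rd if rd>0 else 1
    return np.array(c["rotation"])@np.array([x*s,y*s,1])
def at(c,u,v,z):
    d=ray(c,u,v); o=np.array(c["origin"]); return o+d*(z-o[2])/d[2]
def proj(c,p):
    q=np.array(c["rotation"]).T@(np.array(p)-np.array(c["origin"])); x,y=q[:2]/q[2]
    f=1+c["k1"]*(x*x+y*y); return c["fx"]*x*f+c["cx"],c["fy"]*y*f+c["cy"]
E
python3 - <<'E'
from h import *
import pickle
for n in("side","top","wrist"):
    c=eyes.capture(n); pickle.dump(c,open(n+".pkl","wb")); cv2.imwrite(f"pics/{n}0.png",c["frame"])
    print(n,c["fx"],c["k1"],np.round(c["origin"],3),np.round(c["rotation"],3).tolist())
print(env.sense())
E
```

```text
side 530.4801406316135 -0.1319880003413977 [0.326 0.625 0.815] [-0.123, 0.904, -0.406, 0.049]
top 562.5817534448643 -0.1725983920098246 [ 0.298 -0.148  1.266] [0.743, -0.662, 0.068, -0.074]
wrist 376.0716496212591 -0.07661005625116382 [0.233 0.636 0.372] [0.84, 0.526, 0.07, 0.114]
{'time_s': 0.15, 'q': array([ 9.69977486e-01,  2.87014746e-01,  1.57783278e+00, -2.10332087e-05,
        1.27858706e+00, -1.50028563e-01]), 'qd': array([ 0.00035984, -0.00399493, -0.00610414,  0.00044215,  0.00034589,
        0.00071977]), 'effort': array([ 1.93161155e-03, -4.06604826e+01, -2.93141842e+01, -9.83671043e-05,
        3.92163667e-03, -3.88514650e-06]), 'ee_pos': array([0.29378861, 0.60715067, 0.23023417]), 'tcp_rot': array([ 2.23488467e-01,  9.74706139e-01, -8.60515040e-04, -3.28321037e-04]), 'ft_force': array([0.6218688 , 0.26429902, 0.3005712 ]), 'wrist_torque': array([-0.02097855,  0.00300853,  0.07798701]), 'finger_force': 0.0, 'gripper_width': 0.08521269679586511}
```

View pics/top0.png

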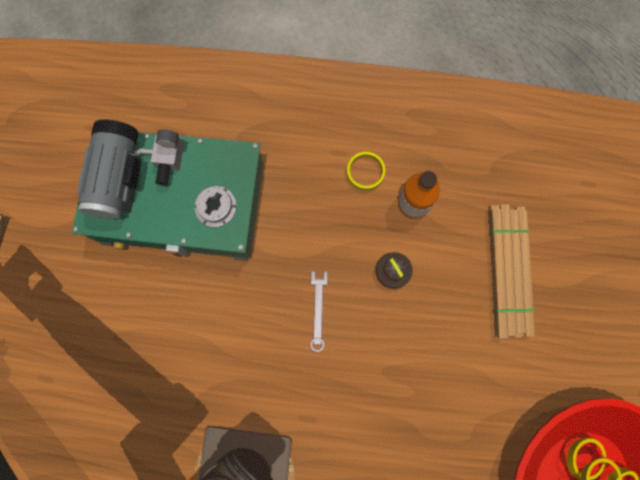

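View pics/side0.png

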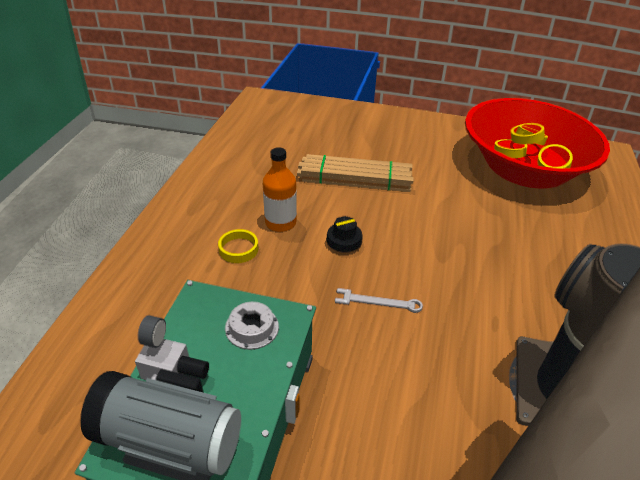

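The top view shows the cap at about (395,269), with its rib running (391,260)→(403,277), and the neck at about (215,207). The calibration rotation is a quaternion, so I'll convert it. Next I'll enlarge both.

```bash
sed -i 's/np.array(c\["rotation"\])/R.from_quat(c["rotation"]).as_matrix()/; 1a from scipy.spatial.transform import Rotation as R' h.py
python3 - <<'E'
from h import *
import pickle
c=pickle.load(open("top.pkl","rb")); f=c["frame"]
a=cv2.resize(f[180:236,188:244],(400,400),interpolation=3); b=cv2.resize(f[242:298,366:422],(400,400),interpolation=3)
cv2.imwrite("pics/crop1.png",np.hstack([a,b]))
print("neck",at(c,215,207,.161),"cap top",at(c,397,268,.062), "hood", at(c,394,270,.03))
p,q=at(c,391,260,.062),at(c,403,277,.062); print("rib",p,q,np.degrees(np.arctan2(*(q-p)[1::-1])))
for n,u,v in(("corner+x-y",258,144),("corner -x-y",243,250),("-x+y",79,232)): print(n,at(c,u,v,.135))
s=pickle.load(open("side.pkl","rb")); print("side neck",at(s,252,319,.161),"cap", at(s,345,225,.062))
E
```

```text
neck [0.5502181  0.11017454 0.161     ] cap top [ 0.4838359  -0.27999342  0.062     ] hood [ 0.48354537 -0.27726842  0.03      ]
rib [ 0.49979631 -0.26535837  0.062     ] [ 0.46576892 -0.29478575  0.062     ] -139.14627621752874
corner+x-y [0.70382518 0.04660558 0.135     ]
corner -x-y [0.47304439 0.04446105 0.135     ]
-x+y [0.46925546 0.40207896 0.135     ]
side neck [0.55444764 0.1194154  0.161     ] cap [ 0.4832074  -0.26781066  0.062     ]
```

View pics/crop1.png

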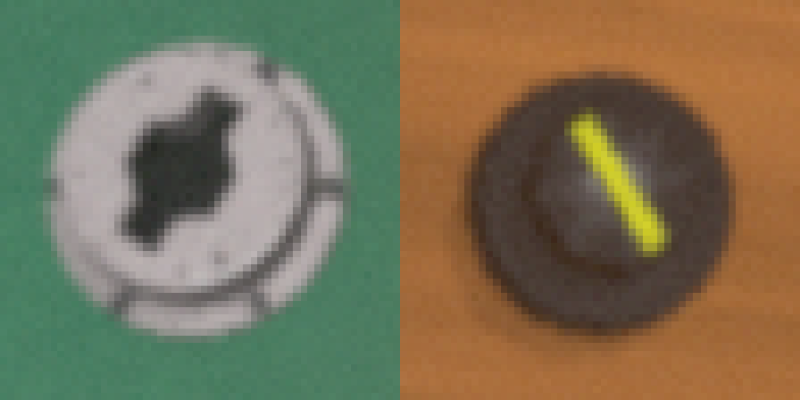

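```bash
python3 - <<'E'
from h import *
import pickle
c=pickle.load(open("top.pkl","rb")); k=400/56
def L(n,p,q,z,o):
    P,Q=[at(c,(u+.5)/k+o[0]-.5,(v+.5)/k+o[1]-.5,z) for u,v in(p,q)]
    print(n,np.round((P+Q)/2,4),"len",np.linalg.norm(P-Q),"deg",np.degrees(np.arctan2(*(P-Q)[1::-1])))
L("slot",(225,93),(137,243),.161,(188,180))
L("rimc",(52,168),(308,168),.161,(188,180))
L("rimc",(180,40),(180,297),.161,(188,180))
L("rib",(180,115),(257,252),.062,(366,242))
L("hood",(68,203),(333,203),.03,(366,242))
L("hood",(200,75),(200,332),.025,(366,242))
s=env.sense(); print(s["ee_pos"],R.from_quat(s["tcp_rot"]).as_matrix().round(3).tolist())
E
```

```text
slot [0.5579 0.1158 0.161 ] len 0.05007522584337245 deg -21.39183043846474
rimc [0.5578 0.1162 0.161 ] len 0.0742483512047057 deg 96.43892769047103
rimc [0.558  0.1161 0.161 ] len 0.07596784260492466 deg 9.209228465692888
rib [ 0.4853 -0.278   0.062 ] len 0.04765313306266687 deg 34.87678565251482
hood [ 0.4835 -0.2766  0.03  ] len 0.0828108003320297 deg 96.48951947924677
hood [ 0.4843 -0.2769  0.025 ] len 0.08093767446492174 deg 5.435093839451322
[0.29378861 0.60715067 0.23023417] [[-0.9, 0.436, -0.001], [0.436, 0.9, -0.002], [0.0, -0.002, -1.0]]
```

drive_tool:
  deltas:
    - [0,0,-0.04,0]
    - [0,0,-0.04,0]
    - [0,0,-0.04,0]
    - [-0.046,-0.034,0,0]
    - [-0.046,-0.034,0,0]
    - [-0.046,-0.034,0,0]
    - [-0.046,-0.034,0,0]
    - [-0.046,-0.034,0,0]
    - [-0.046,-0.034,0,0]
    - [-0.046,-0.034,0,0]
    - [-0.046,-0.034,0,0]
    - [-0.046,-0.034,0,0]
  hand: 1

```text
time_s: 1.65
ee_pos: [0.5338, 0.15, 0.3511]
tcp_rot: [0.224, 0.975, 0.0, -0.0]
ft_force: [1.2, -0.1, -0.1]
gripper_width: 0.0856
finger_force: 0.0
```

drive_tool:
  deltas:
    - [-0.046,-0.034,0,0]
    - [0,0,0,-5]
    - [0,0,0,-5]
    - [0,0,0,-6]
    - [0,0,0,0]
    - [0,0,0,0]

```text
time_s: 2.4
ee_pos: [0.5599, 0.1012, 0.3511]
tcp_rot: [0.086, 0.996, -0.0, -0.0]
ft_force: [-0.5, 0.5, 0.4]
gripper_width: 0.0854
finger_force: 0.0
```

```bash
cat >> h.py <<'E'
def state():
    s=env.sense(); m=R.from_quat(s["tcp_rot"]).as_matrix()
    print("t",s["time_s"],"p",s["ee_pos"].round(4),"y-head",np.degrees(np.arctan2(m[1,1],m[0,1])).round(2),"tilt",m[:2,2].round(4),"q",s["q"].round(2),"F",s["ft_force"].round(2),"T",s["wrist_torque"].round(2),"w",s["gripper_width"].round(4))
    return s,m
def to(x,y,z=None):
    s,m=state(); d=np.array([x,y,s["ee_pos"][2] if z is None else z])-s["ee_pos"]; print("tool d",(m.T@d).round(4))
E
python3 - <<'E'
from h import *
import pickle
c=eyes.capture("wrist"); pickle.dump(c,open("w1.pkl","wb")); cv2.imwrite("pics/w1.png",c["frame"])
print(proj(c,(.558,.116,.161)),c["origin"]); to(.484,-.277)
E
```

```text
(np.float64(338.0472218980586), np.float64(201.88240360099314)) [0.49293028 0.11229383 0.49260809]Traceback (most recent call last):
  File "<stdin>", line 4, in <module>
  File "h.py", line 21, in to
    s,m=state(); d=np.array([x,y,s["ee_pos"][2] if z is None else z])-s["ee_pos"]; print("tool d",(m.T@d).round(4))
        ~~~~~^^
  File "h.py", line 18, in state
    print("t",s["time_s"],"p",s["ee_pos"].round(4),"y-head",np.degrees(np.arctan2(m[1,1],m[0,1])).round(2),"tilt",m[:2,2].round(4),"q",s["q"].round(2),"F",s["ft_force"].round(2),"T",s["wrist_torque"].round(2),"w",s["gripper_width"].round(4))
                                                                                                                                                                                                                     ^^^^^^^^^^^^^^^^^^^^^^^^
AttributeError: 'float' object has no attribute 'round'
```

View pics/w1.png

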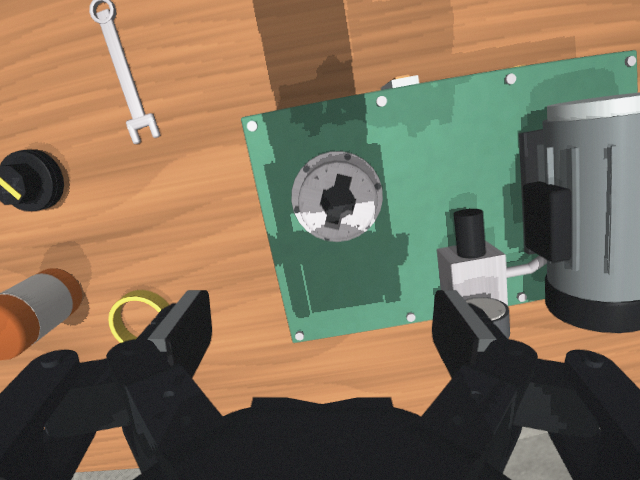

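The neck opening is centred at about (338,202), exactly where the top-view estimate projects. The slots run (343,177)–(333,227). On to the cap.

```bash
sed -i 's/s\["gripper_width"\].round(4)/round(s["gripper_width"],4)/' h.py
python3 - <<'E'
from h import *
import pickle
c=pickle.load(open("w1.pkl","rb")); g=c["frame"]
P,Q=at(c,343,177,.161),at(c,332.5,227,.161); print((P+Q)/2,np.linalg.norm(P-Q),np.degrees(np.arctan2(*(P-Q)[1::-1])))
a=np.radians(-21.4)
print([proj(c,(.558+.025*k*np.cos(a),.116+.025*k*np.sin(a),.161)) for k in(-1,1)])
b=cv2.resize(g[145:250,285:390],(480,480),interpolation=3); cv2.imwrite("pics/w1c.png",b)
to(.484,-.277)
E
```

```text
[0.55842069 0.11558536 0.161     ] 0.04639033691926236 159.01036927799265
[(np.float64(344.0106588287739), np.float64(174.47570532438021)), (np.float64(332.28521558246155), np.float64(228.3261087375883))]
t 2.45 p [0.5599 0.1012 0.3512] y-head 80.11 tilt [-0.0003 -0.    ] q [ 0.   -0.02  1.7  -0.    1.46 -1.4 ] F [ 0.6  -0.79 -0.55] T [ 0.   -0.03 -0.03] w 0.0854
tool d [ 0.0098 -0.3856  0.    ]
```

View pics/w1c.png

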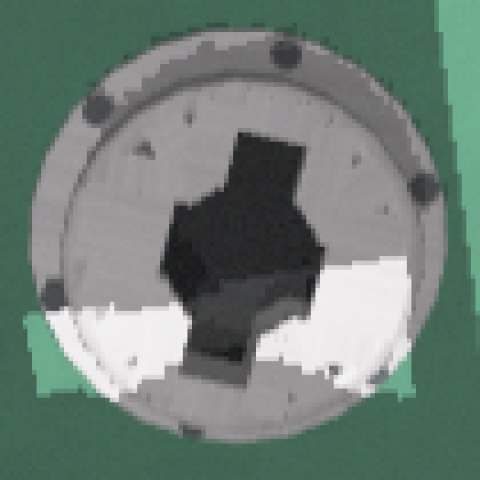

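drive_tool:
  deltas:
    - [0.001,-0.0385,0,0]
    - [0.001,-0.0385,0,0]
    - [0.001,-0.0385,0,0]
    - [0.001,-0.0385,0,0]
    - [0.001,-0.0385,0,0]
    - [0.001,-0.0385,0,0]
    - [0.001,-0.0385,0,0]
    - [0.001,-0.0385,0,0]
    - [0.001,-0.0385,0,0]
    - [0.001,-0.0385,0,0]
    - [0,0,0.04,0]
    - [0,0,0.04,0]

```text
time_s: 3.95
ee_pos: [0.4844, -0.2773, 0.2709]
tcp_rot: [0.087, 0.996, -0.0, 0.001]
ft_force: [-0.3, 0.1, -0.8]
gripper_width: 0.0854
finger_force: 0.0
```

drive_tool:
  deltas:
    - [0,0,0.04,0]
    - [0,0,0.04,0]
    - [0,0,0,0]
    - [0,0,0,0]

```text
time_s: 4.45
ee_pos: [0.4852, -0.2771, 0.1931]
tcp_rot: [0.086, 0.996, -0.001, 0.001]
ft_force: [-0.0, -0.4, 0.3]
gripper_width: 0.0852
finger_force: 0.0
```

```bash
python3 - <<'E'
from h import *
import pickle
c=eyes.capture("wrist"); pickle.dump(c,open("w2.pkl","wb")); cv2.imwrite("pics/w2.png",c["frame"])
print(proj(c,(.484,-.277,.062))); to(.484,-.277)
E
```

```text
(np.float64(322.277477715289), np.float64(220.55723325371716))
t 4.5 p [ 0.4855 -0.2774  0.1939] y-head 80.16 tilt [ 0.0031 -0.0026] q [-0.7   0.06  1.9  -0.    1.17 -2.1 ] F [-0.79  0.21  0.89] T [ 0.05 -0.    0.02] w 0.0856
tool d [ 0.0016  0.0001 -0.    ]
```

View pics/w2.png

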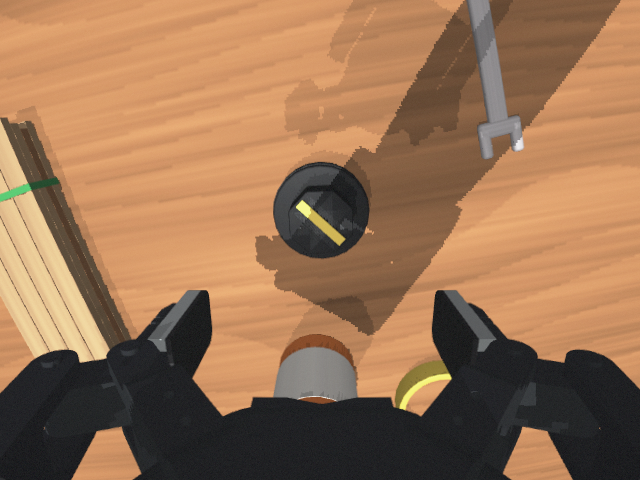

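```bash
python3 - <<'E'
from h import *
import pickle
c=pickle.load(open("w2.pkl","rb"))
P,Q=at(c,299.5,205,.062),at(c,343.5,243,.062); print((P+Q)/2,np.linalg.norm(P-Q),np.degrees(np.arctan2(*(P-Q)[1::-1])))
print("hood c",at(c,321,210.5,.025),at(c,274,210,.022),at(c,368,210,.022),"bottle edge",at(c,318,335,0))
E
```

```text
[ 0.48674656 -0.27783519  0.062     ] 0.04408759173831549 -141.54681177876336
hood c [ 0.48420826 -0.27809142  0.025     ] [ 0.47757811 -0.31749455  0.022     ] [ 0.49122098 -0.2387827   0.022     ] bottle edge [ 6.14973337e-01 -3.03959525e-01 -5.55111512e-17]
```

drive_tool:
  deltas:
    - [0,0,0,-2]
    - [0,0,0.04,0]
    - [0,0,0.04,0]
    - [0,0,0.04,0]
    - [0,0,0.03,0]
    - [0,0,0.006,0]
    - [0,0,0,0]
    - [0,0,0,0]

```text
time_s: 5.5
ee_pos: [0.4857, -0.2776, 0.0375]
tcp_rot: [0.068, 0.998, -0.001, 0.002]
ft_force: [0.0, 0.6, 0.4]
gripper_width: 0.0852
finger_force: 0.0
```

drive_tool:
  deltas:
    - [0,0,0,0]
    - [0,0,0,0]
    - [0,0,0,0]
    - [0,0,0,0]
    - [0,0,0,0]
    - [0,0,0,0]
    - [0,0,0,0]
    - [0,0,0,0]
  hand: -1

```text
time_s: 6.5
ee_pos: [0.485, -0.2772, 0.0364]
tcp_rot: [0.068, 0.998, -0.001, 0.001]
ft_force: [-0.6, -1.7, 5.5]
gripper_width: 0.0473
finger_force: 62.8
```

```bash
python3 - <<'E'
from h import *
state()
E
```

```text
t 6.5 p [ 0.485  -0.2772  0.0364] y-head 82.18 tilt [ 0.0012 -0.0013] q [-0.7   0.28  1.99 -0.    0.88 -2.13] F [-0.62 -1.66  5.52] T [-0.04  0.14  0.04] w 0.0473
```

drive_tool:
  deltas:
    - [0,0,-0.02,0]
    - [0,0,-0.04,0]
    - [0,0,-0.04,0]
    - [0,0,-0.04,0]
    - [0,0,-0.04,0]
    - [0,0,-0.04,0]
    - [0,0,-0.04,0]
    - [-0.0017,0.0363,0,0]
    - [-0.0017,0.0363,0,0]
    - [-0.0017,0.0363,0,0]
    - [-0.0017,0.0363,0,0]
    - [-0.0017,0.0363,0,0]

```text
time_s: 8.0
ee_pos: [0.5168, -0.0962, 0.295]
tcp_rot: [0.068, 0.998, 0.0, -0.001]
ft_force: [-0.1, -1.2, -3.0]
gripper_width: 0.0468
finger_force: 62.3
```

drive_tool:
  deltas:
    - [-0.0017,0.0363,0,0]
    - [-0.0017,0.0363,0,0]
    - [-0.0017,0.0363,0,0]
    - [-0.0017,0.0363,0,0]
    - [-0.0017,0.0363,0,0]
    - [-0.0017,0.0363,0,0]
    - [0,0,0,9.8]
    - [0,0,0,9.8]
    - [0,0,0,9.8]
    - [0,0,0,9.8]
    - [0,0,0,9.8]
    - [0,0,0,9.8]

```text
time_s: 9.5
ee_pos: [0.5563, 0.1167, 0.2948]
tcp_rot: [0.552, 0.834, -0.0, -0.001]
ft_force: [-0.0, -0.1, -2.1]
gripper_width: 0.0472
finger_force: 62.4
```

drive_tool:
  deltas:
    - [0,0,0,0]
    - [0,0,0,0]

```text
time_s: 9.75
ee_pos: [0.5569, 0.1166, 0.2951]
tcp_rot: [0.548, 0.836, -0.0, -0.0]
ft_force: [0.5, 0.5, -2.6]
gripper_width: 0.0469
finger_force: 62.5
```

```bash
python3 - <<'E'
from h import *
import pickle
c=eyes.capture("wrist"); pickle.dump(c,open("w3.pkl","wb"));t=eyes.capture("top"); pickle.dump(t,open("t3.pkl","wb"))
to(.558,.116)
b=cv2.resize(c["frame"][240:440,220:420],(480,480),interpolation=3)
x,y=map(int,proj(t,(.558,.116,.2)));print(x,y,proj(c,(.558,.116,.33)))
cv2.imwrite("pics/w3.png",np.hstack([cv2.resize(c["frame"],(480,360))]))
E
```

```text
t 9.85 p [0.5571 0.1166 0.2953] y-head 23.46 tilt [-0.0004  0.0001] q [ 0.03  0.01  1.77  0.    1.36 -0.38] F [ 0.47 -0.38 -2.35] T [ 0.08 -0.    0.02] w 0.0471
tool d [-0.0009  0.0006 -0.    ]
208 198 (np.float64(325.56865574555763), np.float64(347.49497809313306))
```

View pics/w3.png

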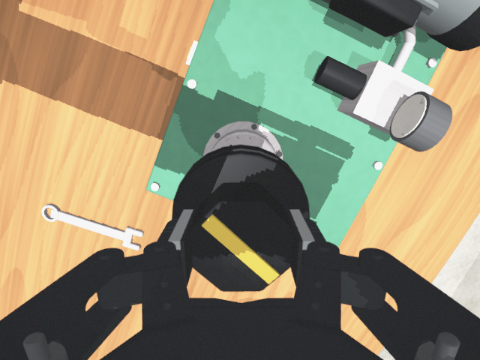

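```bash
python3 - <<'E'
from h import *
import pickle
c=pickle.load(open("w3.pkl","rb"))
f=c["frame"].astype(int); m=((f[...,1]>f[...,0]+50)&(f[...,2]>f[...,0]+60)&(abs(f[...,2]-f[...,1])<70)).astype(np.uint8); m[:270]=0;m[400:]=0;m[:,:250]=0;m[:,390:]=0
r=cv2.minAreaRect(cv2.findNonZero(m)); b=cv2.boxPoints(r); print(m.sum(),r,b.round(1).tolist())
W=np.array([at(c,u,v,.321) for u,v in b]); print(W.mean(0)); 
for i in range(4):
    d=W[(i+1)%4]-W[i]; print(np.linalg.norm(d),np.degrees(np.arctan2(d[1],d[0])))
E
```

```text
5202 ((322.4221496582031, 344.6424255371094), (139.69839477539062, 111.6498794555664), 3.900493860244751) [[248.89999389648438, 395.6000061035156], [256.5, 284.20001220703125], [395.8999938964844, 293.70001220703125], [388.29998779296875, 405.1000061035156]]
[0.55950894 0.11008199 0.321     ]
0.04510908555913312 106.8571669382962
0.046753370168587945 19.30350603306159
0.045595279372207864 -66.51995731276118
0.05200107361697796 -161.1440807642715
```

```bash
python3 - <<'E'
from h import *
import pickle
c=pickle.load(open("w3.pkl","rb"))
h=cv2.cvtColor(c["frame"],cv2.COLOR_BGR2HSV); m=cv2.inRange(h,(20,150,70),(35,255,255)); m[:285]=0;m[385:]=0;m[:,:262]=0;m[:,380:]=0
n,l,s,ce=cv2.connectedComponentsWithStats(m); i=1+s[1:,4].argmax(); r=cv2.minAreaRect(cv2.findNonZero((l==i).astype(np.uint8))); b=cv2.boxPoints(r); print(s[i],r)
W=np.array([at(c,u,v,.321) for u,v in b]); print(W.mean(0)); 
for i in range(4):
    d=W[(i+1)%4]-W[i]; print(np.linalg.norm(d),np.degrees(np.arctan2(d[1],d[0])))
P,Q=at(c,270,296.5,.321),at(c,372.5,373,.321);print((P+Q)/2,np.degrees(np.arctan2(*(P-Q)[1::-1])))
E
```

```text
[ 270  287   73   54 1294] ((305.70166015625, 319.83148193359375), (80.94473266601562, 20.51491928100586), 41.987213134765625)
[0.55008872 0.11781323 0.321     ]
0.007375190074830514 72.81709652378912
0.028860823387551866 -21.622036687437564
0.007776640847681268 -104.1219923032182
0.029307219945979558 157.6799221816945
[0.55778939 0.11449142 0.321     ] 163.24415646079643
```

drive_tool:
  deltas:
    - [0,0.001,0,0]
    - [0,0,0.03,0]
    - [0,0,0.03,0]
    - [0,0,0.02,0]
    - [0,0,0.01,0]
    - [0,0,0,0]
    - [0,0,0.002,0]
    - [0,0,0.002,0]
    - [0,0,0.001,0]
    - [0,0,0.001,0]
    - [0,0,0,0]

```text
time_s: 11.22
ee_pos: [0.5582, 0.1169, 0.1993]
tcp_rot: [0.549, 0.836, -0.0, -0.0]
ft_force: [1.4, 0.6, -3.4]
gripper_width: 0.0468
finger_force: 62.6
```

drive_tool:
  deltas:
    - [0,0,0.001,0]
    - [0,0,0.001,0]
    - [0,0,0,0]

```text
time_s: 11.6
ee_pos: [0.5581, 0.1169, 0.1971]
tcp_rot: [0.549, 0.836, -0.0, -0.0]
ft_force: [0.9, -0.1, -2.0]
gripper_width: 0.0468
finger_force: 62.6
```

```bash
python3 - <<'E'
from h import *
to(.558,.1165)
E
```

```text
t 11.6 p [0.5581 0.1169 0.1971] y-head 23.37 tilt [-0.0004 -0.    ] q [ 0.03  0.09  1.87 -0.    1.18 -0.38] F [ 0.94 -0.15 -1.96] T [ 0.04  0.05 -0.04] w 0.0468
tool d [-0.0003 -0.0003  0.    ]
```

drive_tool:
  deltas:
    - [0,0,0.001,0]
    - [0,0,0.001,0]
    - [0,0,0,0]

```text
time_s: 11.98
ee_pos: [0.5582, 0.1169, 0.1952]
tcp_rot: [0.549, 0.836, -0.0, -0.0]
ft_force: [-0.8, -0.2, -3.4]
gripper_width: 0.0468
finger_force: 62.6
```

drive_tool:
  deltas:
    - [0,0,0.001,0]
    - [0,0,0,0]

```text
time_s: 12.22
ee_pos: [0.5582, 0.1169, 0.1942]
tcp_rot: [0.549, 0.836, -0.0, -0.0]
ft_force: [0.5, 0.0, -2.8]
gripper_width: 0.0471
finger_force: 62.6
```

No contact 3 mm below the rim, so the ears are in the slots. Continuing down.

drive_tool:
  deltas:
    - [0,0,0.001,0]
    - [0,0,0.001,0]
    - [0,0,0.001,0]
    - [0,0,0,0]

```text
time_s: 12.72
ee_pos: [0.5582, 0.1169, 0.1913]
tcp_rot: [0.549, 0.836, -0.0, -0.0]
ft_force: [-0.7, -1.0, -2.7]
gripper_width: 0.0468
finger_force: 62.7
```

drive_tool:
  deltas:
    - [0,0,0.001,0]
    - [0,0,0.001,0]
    - [0,0,0,0]

```text
time_s: 13.1
ee_pos: [0.5584, 0.1169, 0.1901]
tcp_rot: [0.549, 0.836, 0.0, 0.0]
ft_force: [-2.6, -1.1, 2.5]
gripper_width: 0.0469
finger_force: 63.2
```

```bash
python3 - <<'E'
from h import *
state()
E
```

```text
t 13.1 p [0.5584 0.1169 0.1901] y-head 23.38 tilt [ 0.0005 -0.0001] q [ 0.03  0.1   1.88 -0.    1.17 -0.38] F [-2.58 -1.1   2.54] T [-0.03  0.35  0.01] w 0.0469
```

drive_tool:
  deltas:
    - [0,0,0.001,0]
    - [0,0,0.001,0]
    - [0,0,0.001,0]
    - [0,0,0.001,0]
    - [0,0,0,0]

```text
time_s: 13.72
ee_pos: [0.5585, 0.1168, 0.1862]
tcp_rot: [0.549, 0.836, 0.0, 0.0]
ft_force: [-3.8, -0.6, 5.7]
gripper_width: 0.0469
finger_force: 63.7
```

drive_tool:
  deltas:
    - [0,0,0.001,0]
    - [0,0,0.001,0]
    - [0,0,0.001,0]
    - [0,0,0,0]
    - [0,0,0,0]

```text
time_s: 14.35
ee_pos: [0.5585, 0.1168, 0.1839]
tcp_rot: [0.549, 0.836, -0.0, 0.0]
ft_force: [-5.6, -1.2, 8.5]
gripper_width: 0.0472
finger_force: 64.0
```

```bash
python3 - <<'E'
from h import *
state()
E
```

```text
t 14.35 p [0.5585 0.1168 0.1839] y-head 23.38 tilt [ 0.0005 -0.0003] q [ 0.03  0.1   1.88 -0.    1.16 -0.38] F [-5.58 -1.21  8.5 ] T [-0.15  0.75  0.02] w 0.0472
```

drive_tool:
  deltas:
    - [0.0005,-0.001,0,0]
    - [0,0,0.001,0]
    - [0,0,0.001,0]
    - [0,0,0,0]
    - [0,0,0,0]

```text
time_s: 14.98
ee_pos: [0.5584, 0.1168, 0.1828]
tcp_rot: [0.549, 0.836, 0.001, 0.002]
ft_force: [-3.4, -1.0, 10.6]
gripper_width: 0.0469
finger_force: 64.1
```

```bash
python3 - <<'E'
from h import *
state()
E
```

```text
t 14.975 p [0.5584 0.1168 0.1828] y-head 23.37 tilt [ 0.0035 -0.0003] q [ 0.03  0.1   1.88 -0.    1.15 -0.38] F [-3.44 -0.96 10.64] T [-0.1   0.58  0.06] w 0.0469
```

drive_tool:
  deltas:
    - [0,0,0.0005,0]
    - [0,0,0,3]
    - [0,0,0,3]
    - [0,0,0,4]
    - [0,0,0,0]

```text
time_s: 15.6
ee_pos: [0.5594, 0.1173, 0.1829]
tcp_rot: [0.62, 0.784, 0.003, 0.002]
ft_force: [-1.8, 0.2, 10.0]
gripper_width: 0.0471
finger_force: 64.0
```

```bash
python3 - <<'E'
from h import *
state()
E
```

```text
t 15.6 p [0.5594 0.1173 0.1829] y-head 13.32 tilt [0.007  0.0009] q [ 0.03  0.1   1.88  0.    1.15 -0.2 ] F [-1.84  0.24 10.  ] T [ 0.14  0.13 -0.07] w 0.0471
```

drive_tool:
  deltas:
    - [0,-0.0007,0,0]
    - [0,0,0,6]
    - [0,0,0,6]
    - [0,0,0,6]
    - [0,0,0,6]
    - [0,0,0,6]
    - [0,0,0,0]

```text
time_s: 16.48
ee_pos: [0.5596, 0.117, 0.1832]
tcp_rot: [0.802, 0.597, 0.004, 0.003]
ft_force: [0.6, 0.1, 9.1]
gripper_width: 0.047
finger_force: 63.9
```

```bash
python3 - <<'E'
from h import *
state()
c=eyes.capture("wrist"); cv2.imwrite("pics/w4.png",c["frame"])
E
```

```text
t 16.475 p [0.5596 0.117  0.1832] y-head -16.69 tilt [0.0095 0.0005] q [0.03 0.1  1.88 0.   1.15 0.32] F [0.58 0.07 9.15] T [ 0.01 -0.15 -0.13] w 0.047
```

View pics/w4.png

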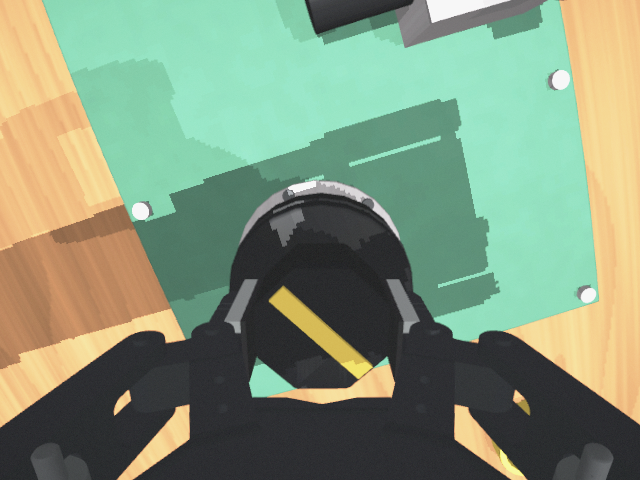

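The rib sits at (275,293)–(367,373), in the same place between the pads as before the turn, so the cap is turning with the tool (40° so far). I'll push about 1 mm deeper and continue.

drive_tool:
  deltas:
    - [0,0,0.001,0]
    - [0,0,0,6]
    - [0,0,0,6]
    - [0,0,0,6]
    - [0,0,0,6]
    - [0,0,0,0]

```text
time_s: 17.27
ee_pos: [0.5598, 0.1168, 0.1825]
tcp_rot: [0.909, 0.417, 0.005, 0.002]
ft_force: [0.2, -0.1, 11.5]
gripper_width: 0.0469
finger_force: 64.0
```

drive_tool:
  deltas:
    - [0,0,0,6]
    - [0,0,0,6]
    - [0,0,0,6]
    - [0,0,0,4]
    - [0,0,0,0]

```text
time_s: 17.9
ee_pos: [0.5599, 0.1167, 0.1826]
tcp_rot: [0.972, 0.236, 0.005, 0.001]
ft_force: [1.0, -0.3, 10.3]
gripper_width: 0.0472
finger_force: 64.0
```

```bash
python3 - <<'E'
from h import *
state()
E
```

```text
t 17.9 p [0.5599 0.1167 0.1826] y-head -62.65 tilt [ 0.0102 -0.0004] q [ 0.03  0.1   1.88 -0.    1.15  1.12] F [ 1.01 -0.26 10.25] T [-0.34 -0.14 -0.1 ] w 0.0472
```

drive_tool:
  deltas:
    - [0,0,0,2]
    - [0,0,0,2]
    - [0,0,0,2]
    - [0,0,0,0]

```text
time_s: 18.4
ee_pos: [0.5599, 0.1167, 0.1826]
tcp_rot: [0.983, 0.186, 0.005, 0.001]
ft_force: [0.9, 0.5, 10.1]
gripper_width: 0.047
finger_force: 64.0
```

drive_tool:
  deltas:
    - [0,0,-0.001,0]
    - [0,0,-0.001,0]
    - [0,0,0,0]

```text
time_s: 18.77
ee_pos: [0.5598, 0.1166, 0.1842]
tcp_rot: [0.983, 0.186, 0.005, 0.001]
ft_force: [2.1, 0.3, 8.4]
gripper_width: 0.0471
finger_force: 64.0
```

```bash
python3 - <<'E'
from h import *
state()
E
```

```text
t 18.775 p [0.5598 0.1166 0.1842] y-head -68.61 tilt [ 0.0101 -0.0006] q [ 0.03  0.1   1.88 -0.    1.15  1.23] F [2.13 0.26 8.43] T [-0.24 -0.27  0.03] w 0.0471
```

drive_tool:
  deltas:
    - [0,0,-0.001,0]
    - [0,0,-0.001,0]
    - [0,0,0,0]

```text
time_s: 19.15
ee_pos: [0.5598, 0.1166, 0.1857]
tcp_rot: [0.983, 0.186, 0.005, 0.001]
ft_force: [2.8, -0.4, 6.2]
gripper_width: 0.0471
finger_force: 63.7
```

```bash
python3 - <<'E'
from h import *
state()
E
```

```text
t 19.15 p [0.5598 0.1166 0.1857] y-head -68.61 tilt [ 0.0101 -0.0005] q [ 0.03  0.1   1.88 -0.    1.15  1.23] F [ 2.8  -0.38  6.21] T [-0.26 -0.37 -0.05] w 0.0471
```

The cap has risen to about 19.3 mm with the force falling, so the ears are entering the pockets. Releasing.

drive_tool:
  deltas:
    - [0,0,0,0]
    - [0,0,0,0]
    - [0,0,0,0]
    - [0,0,0,0]
    - [0,0,0,0]
    - [0,0,0,0]
    - [0,0,0,0]
    - [0,0,0,0]
  hand: 1

```text
time_s: 20.15
ee_pos: [0.5564, 0.1168, 0.1829]
tcp_rot: [0.983, 0.185, 0.0, 0.0]
ft_force: [0.2, 0.3, 0.0]
gripper_width: 0.0851
finger_force: 0.0
```

drive_tool:
  deltas:
    - [0,0,-0.01,0]
    - [0,0,-0.02,0]
    - [0,0,-0.03,0]
    - [0,0,-0.03,0]
    - [0,0,-0.03,0]
    - [0,0,-0.03,0]
    - [0,0,0,0]
    - [0,0,0,0]

```text
time_s: 21.15
ee_pos: [0.5561, 0.1168, 0.3326]
tcp_rot: [0.983, 0.185, -0.0, -0.0]
ft_force: [0.1, -0.2, -1.0]
gripper_width: 0.0854
finger_force: 0.0
```

```bash
python3 - <<'E'
from h import *
state()
c=eyes.capture("wrist"); s=eyes.capture("side")
print(proj(c,(.558,.116,.212)))
x,y=map(int,proj(s,(.558,.116,.18))); print(x,y)
y0=max(0,y-60);x0=max(0,x-80)
cv2.imwrite("pics/end.png",np.hstack([cv2.resize(c["frame"][80:320,200:440],(400,400),interpolation=3),cv2.resize(s["frame"][y0:y0+120,x0:x0+120],(400,400),interpolation=3)]))
E
```

```text
t 21.15 p [0.5561 0.1168 0.3326] y-head -68.63 tilt [-0.0003 -0.    ] q [ 0.03 -0.01  1.72  0.    1.43  1.23] F [ 0.09 -0.24 -1.01] T [ 0.01 -0.02  0.01] w 0.0854
(np.float64(323.3237051155025), np.float64(222.27155100251264))
249 309
```

View pics/end.png

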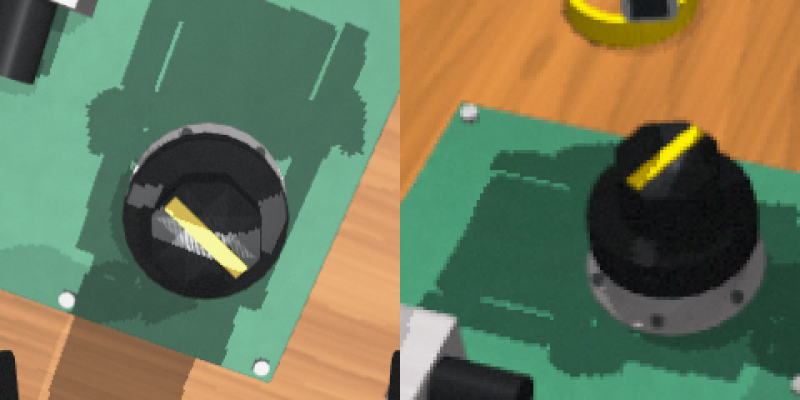

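The cap sits upright on the neck. The rib midpoint is at about (324,222), against a projection of (323,222), and it is turned a quarter from the slots. The gripper is clear, so I'll hand in.

```bash
python3 -c "
from cell import env
print(env.hand_in())"
```

```text
the job is handed in; nothing more can be done
None
```

The job is handed in: the cap went into the slots, was pushed in, turned about 92° clockwise and released. It had risen to about 19.3 mm above the rim just before I let go, and the last pictures show it upright on the neck. The hand-in returned no verdict.

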